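Put the green impact sensor away in its sliding-cover case

ROBOT

A 6-joint arm with a two-finger parallel gripper is mounted at the origin on the work surface. World frame = base frame: x ahead of the robot, y to its left, z up, the work surface at z = 0. Lengths are in mm, angles in rad, forces in N, time in s.
With the tool pointing down it reaches from about 400 to 825 mm from the base axis. Payload 7 kg.
Tool frame: the origin (TCP) lies at the very end of the fingers, on their centre line; the grasp point (between the pads) lies 19 mm behind it; z points along the fingers, y is the line along which they close (so a half turn about z gives the same grasp; the last joint's range is limited). The gripper opens to 88 mm and grips with 3 to 60 N. Pads are 19 mm wide; open, the fingers measure 130 mm over their backs; the gripper's body (78 mm by 193 mm) begins 47 mm behind the grasp point.
Start: joints at [1.46, 0.359, 0.012, 0, -1.224, -0.288], TCP at [262.117, 622.005, 226.561] pointing down, gripper open.
Joint ranges: [-3.07, 3.07], [-1.43, 2.12], [-1.02, 1.25], [-3.03, 1.67], [-3.05, -0], [-3.03, 3.03]. Speed limits (rad/s): [2.39, 2.39, 3.01, 3.14, 3.14, 3.14].

INTERFACE

Orientations are given as a unit quaternion [x, y, z, w].
In Python, from plant import bot gives the robot as it stands. Calls block until the motion is done:
- bot.move_ptp(position, orientation): joint-space move of the TCP to a pose.
- bot.line_to(position, velocity=150, ori=None): straight line of the TCP; ori=None keeps the orientation; velocity is the mean speed in mm/s.
- bot.move_joints(angles): joint-space move.
- bot.move_gripper(opening, force=None): finger opening in mm; force is the grip in N (None keeps the last); returns when the fingers have stopped.
- bot.pause(seconds).
- bot.solve_ik(position, orientation): joint angles nearest the present ones, or None.
- bot.read_state(): the state.
- bot.camera(name): name is "scene" or "top"; returns the picture (480x640x3 uint8, red, green, blue); there is no depth.
- bot.get_calibration(name): a dict with "fx", "fy", "cx", "cy" (pixels), "distortion" ([k1, k2, p1, p2, k3] as OpenCV has them; the pictures are not rectified), "view" (4x4, takes a point from world to camera coordinates). Camera axes: x right, y up, looking along -z (the intrinsics and any distortion apply to the point x, -y, -z); pixel columns grow to the right and rows downward; lengths in mm; the calibration is good to about 2 mm. A picture is of the moment at which its call begins. get_calibration takes no time and is no camera call.
A pose or a line that the arm cannot do raises bot.Unreachable and nothing moves.
- bot.close_job(): hands the job in; it is judged then, once.
The state is a dict: "t": time; "joint_pos": joint angles; "qvel": joint speeds; "tau": joint torques, N m; "tcp_pos": TCP position; "eef_rot": TCP orientation; "contact_force": force on the tool from outside, world axes, zero at the start; "moment": the same for the moment, N m; "width": finger opening in mm; "finger_force": force on a finger pad.
Only numpy, scipy, OpenCV 4.12 (cv2) and the standard library are available. Lean on these libraries where they do the work, as an engineer would, in place of code of your own. Each camera call takes 0.05 s, during which the arm holds its last target. There are 200 camera calls.

TASK

Slide the grey cover of the blue instrument case all the way back, stand the green impact sensor upright on the floor of the bay that this opens, and slide the cover fully shut again over it.

Things in the scene. Friction and masses are not known exactly. Their poses are not given: they have to be found in the camera images.
- case: Blue metal case, fixed to the bench, 120 (x) by 270 (y) mm. Origin: centre of its underside, z up. +y half: open-topped bay, 104 by 120 mm inside (y = 9 to 129 mm, centre (0, 69)); floor 6 mm above the bench, walls 62 mm high. -y half: closed deck, 62 mm high, over which the cover slides. Aluminium guide rails along both long sides (|x| over 50 mm) reach 79 mm.
- cover (a joint): How far (m) the grey cover is slid back: 0 shut over the bay, 0.125 fully back over the deck, stops at both. It opens along the case's -y, level; friction 1.5 N; stays where left. Starts 0 to 30 mm ajar. Plate 108 (x) by 128 (y) by 6 mm, its top 69 mm above the bench; a sensor standing in the bay clears it.
- cover_grip (a point): Top centre of the cover's black handle, 103 mm above the bench; axes as the case's; moves with the cover (case y = 69 mm shut, -56 mm fully back). The handle is an upright bar in the middle of the cover, 34 mm tall, 60 mm long across the sliding direction (case x), 18 mm thick along it (case y).
- green_sensor: Sensor to put away: loose upright cylinder, 36 mm diameter, 47 mm tall, about 0.18 kg. Lower 14 mm steel, the rest bright green, a small 3 mm brass stud on top. Origin: centre of its underside; z up its axis. Stands on the bench to the robot's left of the case; two alike, orange and white, stand at least 75 mm away (centre to centre) and are not wanted.
Things that resemble listed ones, but are neither listed nor needed, are in the scene too. Of the things that look like the green_sensor, take the one that is farthest to the robot's right at the start.

How it is judged:
By the outcome, as a careful person would: the job done as asked, in the order asked, and still so for the second after the job is handed in, with the robot touching nothing.
It also fails if it takes over 64 s, if anything falls off the work surface, if the arm or the gripper's body presses on something with over 40 N, if the wrist force passes 120 N, or if a joint passes its speed limit or range.

## Working session

There is one attempt and no reset: what is moved stays moved. The work goes in short steps, each a Python script; the robot and the scene stay as the last script left them, time stands still between calls to the robot, and variables do not carry over. Pictures are saved under pics/ and viewed, at most 10 in all, crops included, and the job is handed in when it is done.

```bash
mkdir -p pics; ls; python3 - <<'E'
from plant import bot
import cv2,numpy as np
for n in("scene","top"):
    im=bot.camera(n); cv2.imwrite(f"pics/{n}0.png",im[:,:,::-1]); np.save(f"pics/{n}0.npy",im)
    c=bot.get_calibration(n); print(n,{k:(np.round(v,3).tolist()) for k,v in c.items()})
s=bot.read_state();print(s["t"],s["eef_rot"],s["width"])
E
```

```text
pics
scene {'fx': 513.671, 'fy': 513.671, 'cx': 321.964, 'cy': 230.874, 'distortion': [-0.096, 0.0, 0.0, 0.0, 0.0], 'view': [[-0.699, 0.715, -0.016, 279.706], [-0.368, -0.341, 0.865, 142.919], [0.613, 0.61, 0.502, -1256.042], [0.0, 0.0, 0.0, 1.0]]}
top {'fx': 484.102, 'fy': 484.102, 'cx': 325.875, 'cy': 243.415, 'distortion': [0.02, 0.0, 0.0, 0.0, 0.0], 'view': [[-0.137, -0.991, -0.004, 202.207], [0.969, -0.135, 0.209, -536.16], [-0.207, 0.025, 0.978, -741.022], [0.0, 0.0, 0.0, 1.0]]}
0.1 [ 9.80180725e-01 -1.98103970e-01 -7.79517010e-05  7.46520078e-04] 87.50996443809349
```

View pics/scene0.png

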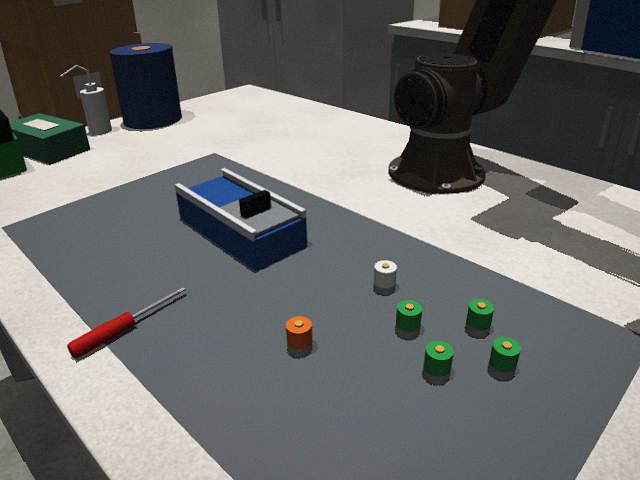

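View pics/top0.png

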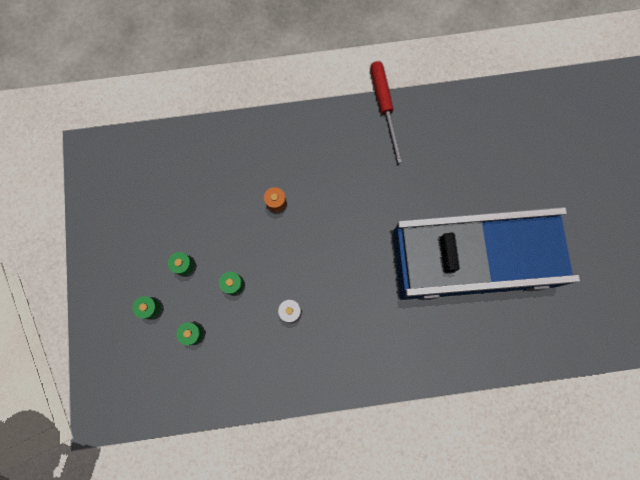

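The scene view shows four green cylinders, at (409,317), (481,314), (439,358) and (505,354). Orange is at (299,333), white at (385,276), and the handle at about (255,204). The top view has the greens at (230,283), (179,263), (144,308) and (188,334), white at (289,311), orange at (275,198), the handle at (451,252), and rails from (400,222) to (565,211) and (408,293) to (577,280). The candidate is the lowest-y green, top (230,283) / scene (409,317). I'll check it by rays and a crop.

```bash
cat > h.py <<'E'
import numpy as np, cv2
from plant import bot
def ray(n,px):
    c=bot.get_calibration(n); K=np.array([[c["fx"],0,c["cx"]],[0,c["fy"],c["cy"]],[0,0,1.]])
    u=cv2.undistortPoints(np.array([[px]],float),K,np.array(c["distortion"],float))[0,0]
    V=np.array(c["view"]); R=V[:3,:3]; d=R.T@np.array([u[0],-u[1],-1.])
    return -R.T@V[:3,3], d/np.linalg.norm(d)
def plane(n,px,z):
    o,d=ray(n,px); return o+d*(z-o[2])/d[2]
def tri(p,q):   # scene px, top px -> point, gap
    (a,d),(b,e)=ray("scene",p),ray("top",q)
    s,t=np.linalg.lstsq(np.c_[d,-e],b-a,rcond=None)[0]
    return (a+s*d+b+t*e)/2, np.linalg.norm(a+s*d-b-t*e)
def blobs(im,lo,hi,amin,roi=None):
    m=cv2.inRange(cv2.cvtColor(im,cv2.COLOR_RGB2HSV),np.array(lo),np.array(hi))
    if roi:
        k=np.zeros_like(m);x0,y0,x1,y1=roi;k[y0:y1,x0:x1]=1;m*=k
    n,l,s,c=cv2.connectedComponentsWithStats(m)
    return [(c[i],s[i],l==i) for i in range(1,n) if s[i][4]>=amin]
E
python3 - <<'E'
from h import *
np.set_printoptions(precision=1,suppress=True)
S,T=np.load("pics/scene0.npy"),np.load("pics/top0.npy")
br=((15,120,120),(28,255,255))
bs=[c for c,s,_ in blobs(S,*br,6,(280,250,540,390))]; bt=[c for c,s,_ in blobs(T,*br,6,(110,180,310,350))]
print("brass",bs,bt)
for q in bt:
    for p in bs:
        P,g=tri(p,q)
        if g<5 and 30<P[2]<65: print(p,q,P,g)
for n,I,r in(("scene",S,(225,180,285,225)),("top",T,(425,220,475,285))):
    for c,s,m in blobs(I,(0,0,0),(179,255,45),60,r):
        ys,xs=np.nonzero(m); print(n,c,s,cv2.minAreaRect(np.c_[xs,ys].astype(np.float32)))
# rails in top view (bright, low sat)
for c,s,m in blobs(T,(0,0,150),(179,60,255),150,(390,195,590,305)):
    ys,xs=np.nonzero(m); r=cv2.boxPoints(cv2.minAreaRect(np.c_[xs,ys].astype(np.float32))); print("rail",c,s);print(np.array([plane("top",p,79) for p in r]))
a=cv2.resize(T[215:305,380:600],None,fx=3.6,fy=3.6,interpolation=cv2.INTER_CUBIC)
b=cv2.resize(S[165:275,165:320],None,fx=2.4,fy=2.4,interpolation=cv2.INTER_CUBIC);c=cv2.resize(T[230:350,110:310],None,fx=2,fy=2)
o=np.zeros((600,800,3),np.uint8);o[:a.shape[0],:a.shape[1]]=a;o[330:330+b.shape[0],:b.shape[1]]=b;o[330:330+c.shape[0],390:390+c.shape[1]]=c
cv2.imwrite("pics/crop1.png",o[:,:,::-1])
E
```

```text
brass [array([385.5, 265. ]), array([481.3, 304.6]), array([409.4, 305.9]), array([298. , 322.6]), array([506.9, 344.4]), array([439.2, 348.1])] [array([274. , 196.5]), array([177.8, 262. ]), array([229.2, 281.9]), array([142.9, 306.9]), array([288.8, 310.4]), array([186.9, 333.1])]
[298.  322.6] [274.  196.5] [654.2 202.8  46.7] 0.5904769746410223
[439.2 348.1] [177.8 262. ] [563.8 373.6  46.4] 0.27879017699177605
[409.4 305.9] [229.2 281.9] [518.8 292.7  46.2] 0.7619689555606243
[506.9 344.4] [142.9 306.9] [497.7 435.4  46. ] 0.8541782869427879
[385.5 265. ] [288.8 310.4] [459.1 201.5  45.9] 1.1594572816529032
[481.3 304.6] [186.9 333.1] [445.9 367.9  46.3] 0.7735340704968006
scene [254.9 203.8] [239 191  38  28 618] ((256.35345458984375, 202.9913787841797), (20.22119140625, 37.68495178222656), 66.80140686035156)
top [448.5 252.8] [439 233  20  40 612] ((448.3297119140625, 252.7227020263672), (39.45086669921875, 16.19005584716797), 82.40535736083984)
rail [481.8 217. ] [399 208 167  19 990]
[[ 575.1    5.5   79. ]
 [ 560.2 -264.    79. ]
 [ 550.4 -262.4   79. ]
 [ 565.2    6.4   79. ]]
rail [492.4 284.6] [ 407  275  173   20 1084]
[[ 465.3   11.6   79. ]
 [ 450.5 -258.9   79. ]
 [ 440.5 -257.2   79. ]
 [ 455.4   12.5   79. ]]
```

View pics/crop1.png

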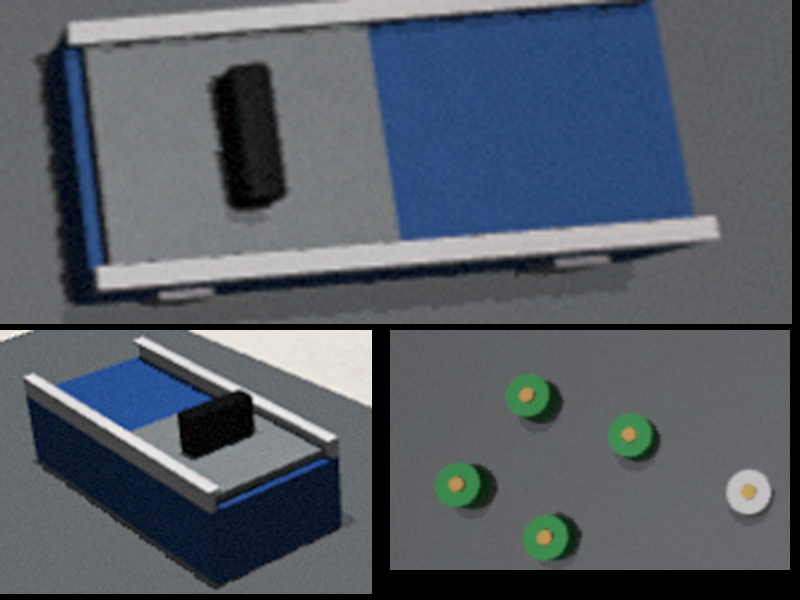

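The crop confirms the target, green at top (230,283): world (519,293), stud height 46, lowest y of the four greens. The rails measure 120 × 270 as they should. I'll grip the handle next.

```bash
cat >> h.py <<'E'
C=np.array([507.8,-125.8]); u=np.array([14.9,269.5]); u/=np.linalg.norm(u); v=np.array([u[1],-u[0]])
def W(x,y,z): return [*(C+x*v+y*u),z]
def incase(p): d=np.array(p[:2])-C; return np.array([d@v,d@u,p[2]])
a=np.arctan2(-u[0],u[1])/2; Q=[float(np.cos(a)),float(np.sin(a)),0.,0.]
def st(l=""):
    s=bot.read_state(); print(l,"t%.1f"%s["t"],"tcp",np.round(s["tcp_pos"],1),"case",np.round(incase(s["tcp_pos"]),1),"F",np.round(s["contact_force"],1),"w%.1f"%s["width"],"ff",np.round(s["finger_force"],1)); return s
E
python3 - <<'E'
from h import *
P,g=tri((255.4,198.7),(452.5,252.5)); c=incase(P); print("handle",P,g,"case",c)
assert abs(c[0])<8 and 30<c[1]<80 and abs(P[2]-103)<8
y=c[1]
bot.move_gripper(70,25)
bot.move_ptp(W(0,y,150),Q); st("above")
bot.line_to(W(0,y,80),120); st("down")
bot.move_gripper(0,25); st("grip")
E
```

```text
handle [508.14582227 -64.93653965  93.91839296] 3.5800685958533225 case [-3.01456671 60.78974244 93.91839296]Traceback (most recent call last):
  File "<stdin>", line 3, in <module>
AssertionError
```

```bash
python3 - <<'E'
from h import *
np.set_printoptions(precision=1,suppress=True)
S,T=np.load("pics/scene0.npy"),np.load("pics/top0.npy"); cs=[]
for n,I,r in(("scene",S,(225,180,285,225)),("top",T,(425,220,475,285))):
    c,s,m=max(blobs(I,(0,0,0),(179,255,60),60,r),key=lambda b:b[1][4])
    V=cv2.GaussianBlur(I.max(2),(3,3),0); m=cv2.erode(m.astype(np.uint8),np.ones((3,3)))>0
    t,_=cv2.threshold(V[m].reshape(-1,1),0,255,cv2.THRESH_OTSU)
    for b in(V>t,V<=t):
        ys,xs=np.nonzero(m&b); print(n,t,len(xs),cv2.minAreaRect(np.c_[xs,ys].astype(np.float32)),np.median(xs),np.median(ys))
for p in((452.5,252.5),(450.5,252.5)): print(incase(plane("top",p,103)))
for p in((255.4,198.7),(256,196)): print(incase(plane("scene",p,103)))
o=np.vstack([cv2.resize(np.clip(I.astype(float)*2.5,0,255).astype(np.uint8),(600,290),interpolation=cv2.INTER_NEAREST) for I in(S[182:227,210:303],T[228:278,398:501])])
cv2.imwrite("pics/crop2.png",o[:,:,::-1])
E
```

```text
scene 14.0 98 ((253.84535217285156, 203.5979461669922), (18.95409393310547, 30.29783058166504), 68.96248626708984) 255.0 196.0
scene 14.0 422 ((255.3486785888672, 205.0081024169922), (16.101200103759766, 30.805496215820312), 72.89727020263672) 255.0 205.0
top 19.0 331 ((448.1199645996094, 251.83998107910156), (35.921024322509766, 14.707822799682617), 81.8698959350586) 451.0 251.0
top 19.0 190 ((444.47515869140625, 254.568115234375), (36.39592742919922, 9.860251426696777), 73.1416015625) 444.0 255.0
[ -3.2  62.  103. ]
[ -3.   65.1 103. ]
[  6.6  78.2 103. ]
[ -0.6  70.1 103. ]
```

View pics/crop2.png

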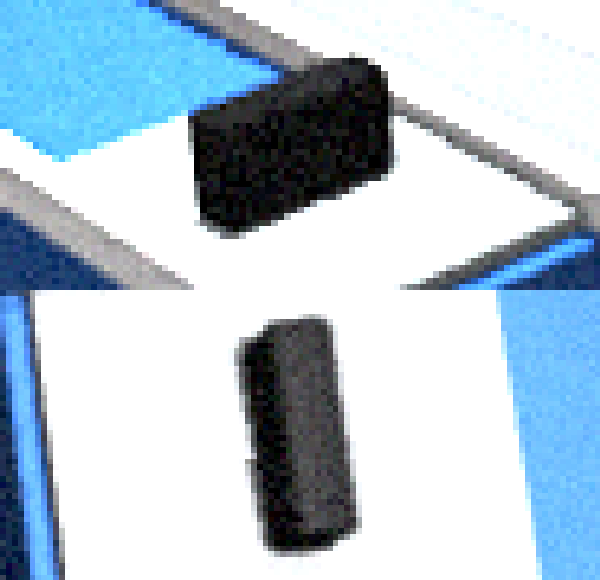

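The enlarged crop shows the handle's top face centred at about (254,196) in the scene view and (452,252) in the top view.

```bash
python3 - <<'E'
from h import *
P,g=tri((253.9,196.2),(451.9,252)); c=incase(P); print("handle",P,g,"case",c)
assert abs(c[0])<8 and 35<c[1]<75 and abs(P[2]-103)<8
y=c[1]
bot.move_gripper(70,25)
bot.move_ptp(W(0,y,150),Q); st("above")
bot.line_to(W(0,y,80),120); st("down")
bot.move_gripper(0,25); st("grip")
E
```

```text
handle [509.52405639 -64.05614848  99.28040394] 0.10623251397741595 case [-1.68703467 61.74487416 99.28040394]
above t3.3 tcp [511.5 -63.6 150.1] case [  0.3  62.3 150.1] F [ 0.2 -0.9 -0.7] w69.9 ff 0.0
down t4.0 tcp [511.7 -64.   80.4] case [ 0.5 61.9 80.4] F [ 0.1 -0.3  0.4] w70.2 ff 0.0
grip t4.9 tcp [511.2 -64.1  80. ] case [ 0.  61.8 80. ] F [-1.1  2.   1.4] w18.2 ff 25.0
```

```bash
python3 - <<'E'
from h import *
bot.line_to(W(0,-52,80),100); st()
for y in(-54,-55,-56,-57,-58,-59,-60):
    bot.line_to(W(0,y,80),15); s=st()
    if abs(np.dot(s["contact_force"][:2],u))>10: break
bot.move_gripper(50,25); bot.line_to(W(0,incase(s["tcp_pos"])[1],180),150); st("up")
bot.move_gripper(64)
bot.move_ptp([519,293,150],Q)
I=bot.camera("top"); J=bot.camera("scene"); np.save("pics/t1.npy",I); np.save("pics/s1.npy",J)
cv2.imwrite("pics/both1.png",np.hstack([J[120:420,120:520],I[150:450,100:500] if 0 else I[160:460,240:640]])[:,:,::-1]);st()
E
```

```text
t6.2 tcp [ 504.9 -177.7   80. ] case [ -0. -52.  80.] F [-0.5 -1.4  0.2] w17.8 ff 25.0
 t6.4 tcp [ 504.8 -179.4   80. ] case [ -0.1 -53.7  80. ] F [-1.   0.6  2.6] w17.4 ff 25.0
 t6.7 tcp [ 504.7 -180.5   80. ] case [ -0.  -54.7  80. ] F [-0.4  2.5  2.7] w17.6 ff 25.0
 t6.9 tcp [ 504.8 -180.6   80. ] case [ -0.  -54.8  80. ] F [-2.   9.7  4.4] w18.1 ff 25.0
 t7.2 tcp [ 504.8 -180.6   80. ] case [ -0.  -54.9  80. ] F [-1.7 17.3  5.5] w18.1 ff 25.0
up t8.8 tcp [ 504.1 -180.4  179.1] case [ -0.6 -54.8 179.1] F [-1.3  0.2 -0.1] w50.0 ff 0.0
 t11.1 tcp [519.4 292.  150.2] case [-11.5 417.8 150.2] F [-0.1  0.1 -0.9] w63.9 ff 0.0
```

View pics/both1.png

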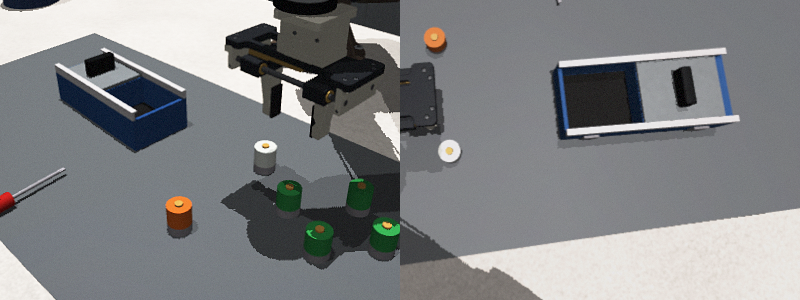

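The cover is against its back stop, with the bay open and empty: black floor at top (600,100) in this composite. Next is the pick.

```bash
python3 - <<'E'
from h import *
bot.line_to([518.8,292.7,15],120); st("down")
bot.move_gripper(0,25); s=st("grip")
assert 32<s["width"]<40
bot.line_to([518.8,292.7,25],60); st("lift")
I=bot.camera("top"); J=bot.camera("scene")
bot.line_to([518.8,292.7,150],150); J2=bot.camera("scene")
cv2.imwrite("pics/grip.png",np.hstack([J[200:400,300:600],J2[120:320,300:600]])[:,:,::-1]);st("up")
bot.move_ptp(W(0,71,150),Q); st("bay")
J3=bot.camera("scene"); cv2.imwrite("pics/bay.png",np.hstack([cv2.resize(J2[60:420,260:560],None,fx=1.3,fy=1.3),cv2.resize(J3[60:360,160:410],None,fx=1.56,fy=1.56)])[:,:,::-1])
E
```

```text
down t12.4 tcp [519.2 293.1  15.7] case [-11.7 418.9  15.7] F [ 0.4 -0.2  0.6] w63.9 ff 0.0
grip t13.0 tcp [518.9 292.8  15.2] case [-12.  418.6  15.2] F [-0.9 -0.9  2.3] w35.3 ff 25.0
lift t13.3 tcp [519.  292.9  25.5] case [-11.9 418.7  25.5] F [-0.   0.8 -0.8] w35.4 ff 25.0
up t14.4 tcp [518.2 292.2 148.7] case [-12.7 417.9 148.7] F [ 0.1 -0.3 -1.4] w35.7 ff 25.0
bay t15.7 tcp [512.3 -54.2 150. ] case [  0.5  71.7 150. ] F [-0.1  0.  -1.8] w35.4 ff 25.0
```

View pics/bay.png

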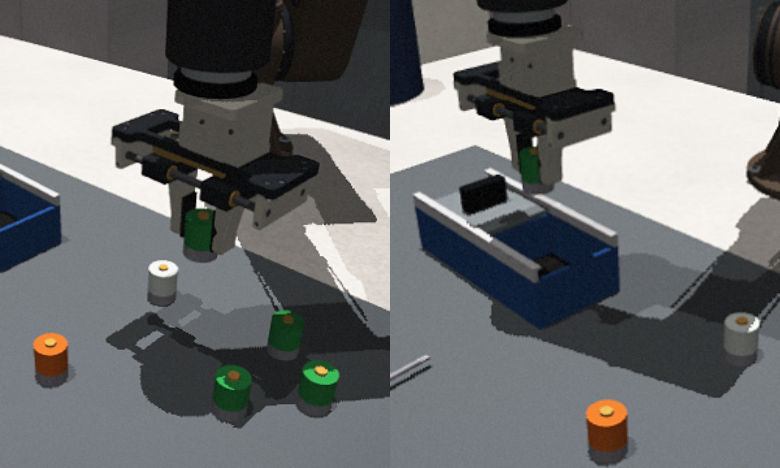

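The green sensor hangs upright between the pads, the right one is gone from the bench, and it's above the open bay. I'll lower it until the floor is felt.

```bash
python3 - <<'E'
from h import *
bot.line_to(W(0,71,35),100); s0=st()
for z in(24,22.5,21.7,21.2,20.7,20.2,19.7,19.2):
    bot.line_to(W(0,71,z),15); bot.pause(.1); s=st()
    if s["contact_force"][2]>3: break
bot.move_gripper(54,25); st("open"); bot.pause(.2)
p=s["tcp_pos"]
bot.line_to([p[0],p[1],170],120); s=st("up")
bot.move_gripper(60)
bot.move_ptp(W(0,-54.9,150),Q)
I=bot.camera("top");J=bot.camera("scene")
cv2.imwrite("pics/placed.png",np.hstack([cv2.resize(I[180:320,370:600],None,fx=2,fy=2),cv2.resize(J[140:280,150:320],None,fx=2,fy=2)])[:,:,::-1]);st()
E
```

```text
t17.1 tcp [512.2 -54.8  35.5] case [ 0.5 71.1 35.5] F [-0.7  0.4 -1.6] w35.6 ff 25.0
 t18.1 tcp [511.8 -54.9  24.1] case [ 0.1 71.  24.1] F [-0.1  0.3 -2.2] w35.4 ff 25.0
 t18.4 tcp [511.7 -54.9  22.5] case [-0.1 71.  22.5] F [-0.5  0.6 -1.1] w35.2 ff 25.0
 t18.8 tcp [511.7 -54.9  21.7] case [ 0.  71.  21.7] F [ 0.4  0.2 -1.9] w35.6 ff 25.0
 t19.1 tcp [511.8 -54.9  21.2] case [ 0.  71.  21.2] F [ 0.4  0.9 -0.9] w35.6 ff 25.0
 t19.5 tcp [511.8 -54.9  21.2] case [ 0.1 71.  21.2] F [-1.8  0.2  5.7] w35.4 ff 25.0
open t20.1 tcp [511.7 -54.9  20.6] case [-0.  71.  20.6] F [-0.5  0.   0.2] w54.1 ff 0.0
up t21.6 tcp [511.3 -55.  169.3] case [ -0.4  70.9 169.3] F [-0.3 -0.3 -0.4] w53.6 ff 0.0
 t22.7 tcp [ 505.  -180.4  150.1] case [  0.2 -54.6 150.1] F [-0.3 -0.2 -0.1] w60.1 ff 0.0
```

View pics/placed.png

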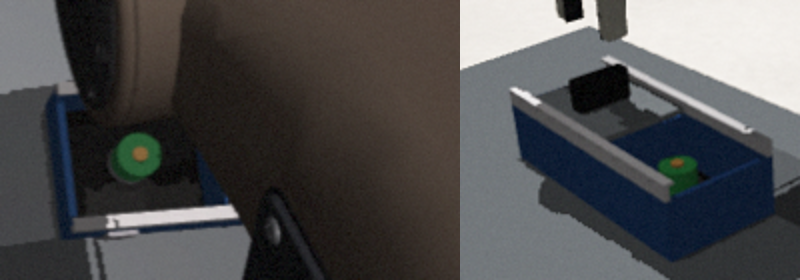

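The floor was felt at 6.0 mm. The sensor stands upright in the bay, at (138,155) on the left and (678,172) on the right. Now I'll shut the cover.

```bash
python3 - <<'E'
from h import *
bot.line_to(W(0,-54.9,80),120)
bot.move_gripper(0,25); st("grip")
bot.line_to(W(0,66,80),100); st()
for y in(68,69,70,71,72,73,74):
    bot.line_to(W(0,y,80),15); s=st()
    if abs(np.dot(s["contact_force"][:2],u))>10: break
bot.move_gripper(50,25); bot.line_to(W(0,incase(s["tcp_pos"])[1],190),150); st("up")
bot.move_joints([1.46,0.359,0.012,0,-1.224,-0.288]); st()
I=bot.camera("top");J=bot.camera("scene")
cv2.imwrite("pics/shut.png",np.hstack([cv2.resize(I[180:320,390:590],None,fx=2,fy=2),cv2.resize(J[140:280,150:350],None,fx=2,fy=2)])[:,:,::-1])
E
```

```text
grip t24.2 tcp [ 504.8 -180.5   80. ] case [ -0.  -54.8  80. ] F [-0.9  1.9  0.6] w17.9 ff 25.0
 t25.6 tcp [511.5 -60.   80. ] case [ 0.1 66.  80. ] F [-0.3  1.5  1.7] w17.8 ff 25.0
 t25.8 tcp [511.6 -58.3  80.1] case [ 0.1 67.7 80.1] F [ 1.  -1.6  1.7] w17.9 ff 25.0
 t26.1 tcp [511.6 -57.   80.1] case [ 0.  68.9 80.1] F [ 1.1 -1.2  1.9] w18.0 ff 25.0
 t26.3 tcp [511.7 -55.9  80. ] case [ 0.  70.1 80. ] F [ 0.8 -1.5  2.4] w17.9 ff 25.0
 t26.6 tcp [511.7 -55.5  80. ] case [ 0.  70.4 80. ] F [ 0.4 -4.9  1. ] w17.9 ff 25.0
 t26.8 tcp [511.7 -55.5  80. ] case [ 0.  70.4 80. ] F [  2.7 -12.7  -0.1] w17.9 ff 25.0
up t28.5 tcp [511.1 -55.5 189.1] case [ -0.6  70.4 189.1] F [ 0.3  0.7 -0.7] w50.1 ff 0.0
 t31.0 tcp [263.  621.6 226.4] case [-285.7  732.7  226.4] F [ 0.9  0.2 -0.2] w49.7 ff 0.0
```

View pics/shut.png

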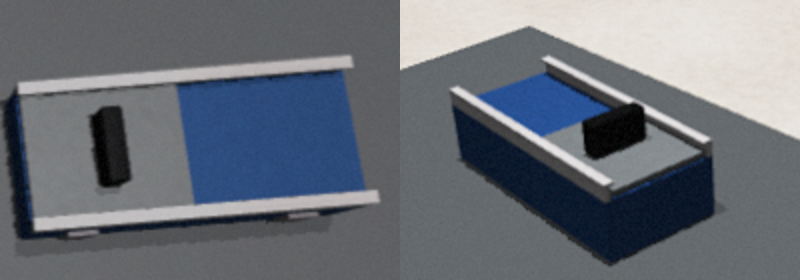

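The cover is flush against the end wall, with the grey plate's edge at (20–35, 90–225) on the left. It travelled 125.3 mm from stop to stop, so it's fully shut.

```bash
python3 -c "
from plant import bot
print(bot.close_job())"
```

```text
the job is handed in; nothing more can be done
None
```

The job is done and handed in at about 31 s: the green sensor farthest to the robot's right stands upright on the bay floor, and the cover is fully shut over it.

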